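Unlatch the potato masher from its safety hook and stand it on the board

TASK

The potato masher with the pale wooden handle hangs in a white hook stand whose sprung keeper stops it from being lifted off. Press the red pad of that keeper down until the keeper snaps open, then lift the masher off the hook and set it down (do not drop it) upright on the chopping board with its whole foot on the board, and let go. Leave the black-handled pastry cutter hanging behind its closed keeper on the other stand.

Things in the scene. Friction and masses are not known exactly. Their poses are not given: they have to be found in the camera images.
- masher_handle (a point): Handle centre of the masher: pale wood bar, 58 mm along y, 20 mm thick. Grip it end to end, fingers closing along y; the ends stand 11 mm out beside the prongs, free. z up. Below: 10 mm shaft, from 55 mm down a yoke 60 mm wide, then a flat round steel foot 68 mm across, its underside 115 mm below this point. About 0.2 kg. Hangs in stand hook_a, its y along the stand's y.
- hook_a: White fixed stand holding the masher, left or right of its twin. Origin on the worktop under the hanging handle (its centre 140 mm up); x from the open mouth to the post, z up. Two prongs carry the handle, y +-11 to 18, x -20 to 34, z 116 to 130, tips to 139 mm. The foot cannot pass up between them: once unlatched lift 15 to 35 mm, draw out 75 mm or more along -x, then raise.
- hook_a_keeper (a joint): Steel keeper of stand hook_a, hinge along the stand's y, rad: 0 closed, lying 3 mm above the middle of the handle; 1.1 open, standing up behind the handle, its top 32 mm above the handle's centre (keep the gripper's body higher). An over-centre spring shuts it below 0.55; beyond that it snaps fully open and stays open by itself.
- hook_a_pad (a point): Centre of the top face of that keeper's red press pad (28 x 22 mm), 58 mm behind the handle's centre (stand +x), 155 mm above the worktop when closed; moves with the keeper. Closed, its rear edge rises 26 degrees (8 mm above this point: touched first). Press straight down here with closed fingers, 7 to 12 N at first; it snaps over about 16 mm below this point, go 23 to 28 mm to be sure.
- board: wooden chopping board lying fixed on the worktop, 200 mm (own x) x 300 mm (own y) x 21 mm; origin at the centre of its underside.
- hook_b_keeper (a joint): Keeper of the other, identical stand, which holds the pastry cutter (about 0.24 m beside the first, 160 mm high: carry the masher's foot well over it or round it); same values. Must stay closed.
- cutter_handle (a point): centre of the handle of the pastry cutter that hangs in the other stand: same T handle but black, above a straight 56 mm wide steel blade. Leave it.
Not all that is in view belongs to the job. Leave any purple look-alike of the part that bears masher_handle alone.

How it is judged (in metres and radians):
On the way, in this order (a step that is already met when the one before it is completed fails the run):
1. the masher's keeper is pressed open (beyond 0.8 rad) while the masher still hangs in its hook (moved less than 12 mm) (value of joint hook_a_keeper above 0.8 rad and distance of masher_handle from where it was at the start of the episode below 0.012 m), for 0.2 s.
2. the masher is lifted off and clear of its hook (handle more than 90 mm away from where it hung) (distance of masher_handle from where it was at the start of the episode above 0.09 m), for 0.1 s.
At the end, for the whole second after the job is handed in: Masher released, at rest, upright within 10 degrees on the board: handle within 75 mm (board x) and 125 mm (board y) of the board's centre, its centre 125 to 146 mm above the worktop. Other keeper under 0.25 rad, cutter within 20 mm of its start (x of masher_handle in the frame of board between -0.075 and 0.075 m and y of masher_handle in the frame of board between -0.125 and 0.125 m and z of masher_handle in the frame of board between 0.125 and 0.146 m and angle between masher_handle's own z axis and vertical below 0.17 rad and linear speed of masher below 0.02 m/s and value of joint hook_b_keeper below 0.25 rad and distance of cutter_handle from where it was at the start of the episode below 0.02 m); the robot touches nothing.
It fails at once if the masher is dropped or flung (faster than 0.6 m/s while no finger holds it) (linear speed of masher above 0.6 m/s and not (contact force between the fingers and masher above 0.1 N)).
It fails at once if the other stand's keeper is opened (value of joint hook_b_keeper above 0.45 rad).
It fails at once if the pastry cutter is taken or knocked from its hook (distance of cutter_handle from where it was at the start of the episode above 0.03 m).
It also fails if it takes over 58 s, if anything falls off the work surface, if the arm or the gripper's body presses on something with over 40 N, if the wrist force passes 120 N, or if a joint passes its speed limit or range.

ROBOT

A 6-joint arm with a two-finger parallel gripper is mounted at the origin on a cart in front of the work surface, level with it; the furniture and walls round the work are solid. World frame = base frame: x ahead of the robot, y to its left, z up, the work surface at z = 0. Lengths are in mm, angles in rad, forces in N, time in s.
With the tool pointing down it reaches from about 350 to 775 mm from the base axis. Payload 7.3 kg.
Tool frame: the origin (TCP) lies at the centre of the arm's flange, where the gripper is bolted on; the fingertips stand 178 mm ahead of it and the grasp point (between the pads) lies 159 mm ahead of it; z points along the fingers, y is the direction in which the jaws open and shut (so a half turn about z gives the same grasp; the last joint's range is limited). The gripper opens to 92 mm and grips with 3 to 60 N. Pads are 19 mm wide; open, the fingers measure 130 mm over their backs; the gripper's body (75 mm by 190 mm) begins 47 mm behind the grasp point.
Start: joints at [1.154, 0.342, 1.524, -0, 1.275, -0.146], TCP at [140.417, 505.876, 404.741] pointing down, gripper open.
Joint ranges: [-2.53, 2.53], [-0.77, 2.02], [0.04, 2.7], [-1, 4.14], [0.28, 2.66], [-3.11, 3.11]. Speed limits (rad/s): [2.57, 2.57, 3.14, 3.14, 3.14, 3.14].

INTERFACE

Orientations are given as [roll, pitch, yaw] about the fixed x, y, z axes, in that order (R = Rz(yaw) Ry(pitch) Rx(roll)).
In Python, from plant import get_obs, capture, close_job gives the robot as it stands. The module is installed in compiled form; this text tells all that it offers.
- The arm moves only by the shell command python3 -m pendant 'ROWS'. ROWS is JSON, a list of rows, each a list of 3 entries, a list of its own where there are three numbers: the shift along the tool's x, y, z in m, then the turn, a rotation vector about the tool's x, y, z in rad, then the finger opening in m, from 0 to 0.0918. In form: [[[tx, ty, tz], [wx, wy, wz], fingers], ...]. A call has 1 to 10 rows; each row is the pose to reach, as a shift and turn from the pose commanded when the call began, along the tool's axes at that moment; what a row does not reach only later rows make up. A row lasts 1/12 s, in which the tool goes at most 41.7 mm and 7.16 degrees, less where a joint would pass 70% of its speed; a pose out of reach is approached as far as the arm can. A call with a gripper value outside its range is refused whole. The fingers move at their own pace and stop on an object; the grip force is fixed at half the most. Time passes only in rows, so rows that repeat a pose let the fingers close. It gives the time, the measured TCP pose, the force and the opening at its end, in the units of the state.
- get_obs(): the state, without advancing time (a new reading comes with each control period).
- capture(name): name is "side" or "top"; returns a dict with "color" (400x640x3 uint8, red, green, blue), "mtx" (3x3 intrinsics, pixels), "rvec" (rotation vector, rad) and "tvec" (3), from world to camera coordinates, as OpenCV has them. Camera axes: x right, y down, z forward; pixel columns grow to the right and rows downward; lengths in mm; the calibration is good to about 2 mm. A picture is of the moment at which its call begins. There is no depth.
- close_job(): hands the job in, once; it reports no verdict.
The state is a dict: "time": time; "joint_positions": joint angles; "dq": joint speeds; "tau": joint torques, N m; "tool_pos": TCP position; "tcp_rot": TCP orientation; "contact_force": force on the tool from outside, world axes, zero at the start; "moment": the same for the moment, N m; "grip_width": finger opening in mm.
Only numpy, scipy, OpenCV 4.12 (cv2) and the standard library are available. Lean on these libraries where they do the work, as an engineer would, in place of code of your own. Each camera call takes 0.05 s, during which the arm holds its last target. There are 200 camera calls.

## Working session

There is one attempt and no reset: what is moved stays moved. The work goes in short steps, Python scripts to look and compute and a shell command to move; the robot and the scene stay as the last step left them, time stands still between calls to the robot, and variables do not carry over. Pictures are saved under pics/ and viewed, about 8 in all and at most 12, crops included, and the job is handed in when it is done.

```bash
mkdir -p pics; cat > h.py <<'E'
import numpy as np,cv2
from scipy.spatial.transform import Rotation as R
from plant import get_obs,capture,close_job
def cam(n):
    c=capture(n); M=cv2.Rodrigues(np.array(c["rvec"],float))[0]
    return c,M,np.array(c["tvec"],float).ravel(),np.array(c["mtx"],float)
def onplane(C,px,z):
    c,M,t,K=C; o=-M.T@t
    d=M.T@np.linalg.inv(K)@np.array([px[0],px[1],1.]); return o+d*(z-o[2])/d[2]
def proj(C,p):
    c,M,t,K=C; q=K@(M@np.array(p,float)+t); return q[:2]/q[2]
def save(C,n,crop=None,s=1):
    im=C[0]["color"][...,::-1]
    if crop: im=im[crop[1]:crop[3],crop[0]:crop[2]]
    cv2.imwrite("pics/"+n,cv2.resize(im,None,fx=s,fy=s,interpolation=cv2.INTER_CUBIC))
E
python3 - <<'E'
from h import *
for n in("top","side"):
    C=cam(n); save(C,n+"0.png",s=1.25); print(n,(-C[1].T@C[2]).round(),C[1][2].round(2),C[3].round(1).tolist())
o=get_obs(); print({k:np.round(v,3).tolist() for k,v in o.items()})
E
```

```text
top [ 163.   73. 1497.] [ 0.23 -0.06 -0.97] [[479.3, 0.0, 316.9], [0.0, 479.3, 190.1], [0.0, 0.0, 1.0]]
side [    7. -1013.   892.] [ 0.36  0.72 -0.59] [[519.9, 0.0, 315.4], [0.0, 519.9, 198.6], [0.0, 0.0, 1.0]]
{'time': 0.1, 'joint_positions': [1.154, 0.343, 1.525, -0.0, 1.275, -0.146], 'dq': [-0.001, 0.0, -0.0, -0.001, -0.0, -0.0], 'tau': [0.001, -43.2, -24.47, 0.072, 0.053, -0.0], 'tool_pos': [140.364, 505.781, 404.13], 'tcp_rot': [-3.14, -0.0, 2.871], 'contact_force': [0.652, -0.116, 0.084], 'moment': [0.024, -0.039, 0.022], 'grip_width': 91.953}
```

View pics/top0.png

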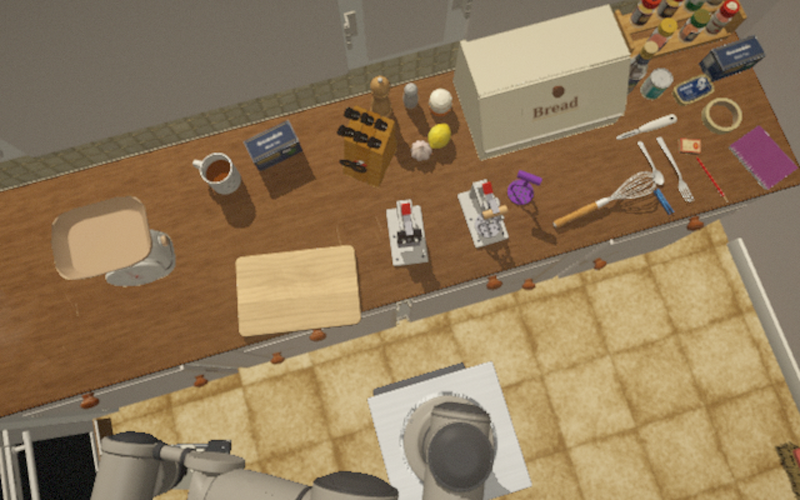

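View pics/side0.png

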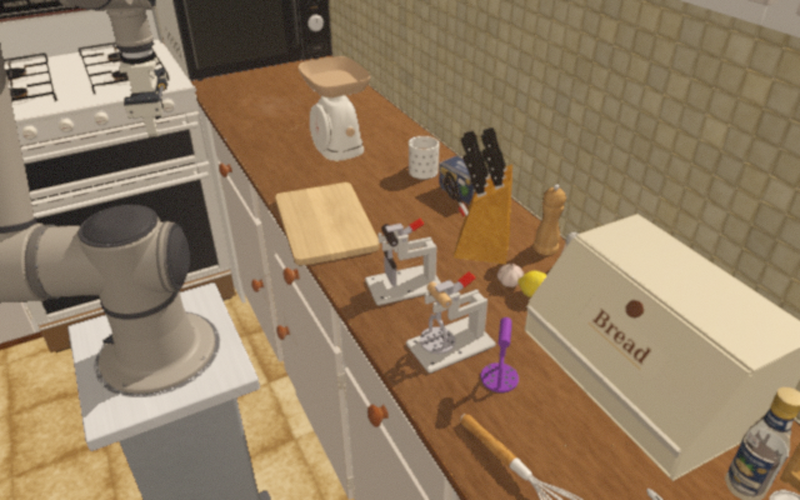

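The top view shows the black-handled stand at about (407,235), the stand with the pale handle at (487,212), a purple look-alike at (523,187) and the board at (298,290). The pale-handled stand fits the description, so I'll check it in an enlarged crop.

```bash
python3 - <<'E'
from h import *
C=cam("top"); D=cam("side")
a=C[0]["color"][130:220,300:440]; b=D[0]["color"][165:305,280:420]
a=cv2.resize(a[...,::-1],None,fx=5,fy=5,interpolation=cv2.INTER_CUBIC)[:,:700]
b=cv2.resize(b[...,::-1],None,fx=4,fy=4,interpolation=cv2.INTER_CUBIC)
cv2.imwrite("pics/topc.png",a); cv2.imwrite("pics/sidec.png",b)
for n,X in(("top",C),("side",D)):
    hsv=cv2.cvtColor(X[0]["color"],cv2.COLOR_RGB2HSV)
    m=(((hsv[...,0]<6)|(hsv[...,0]>174))&(hsv[...,1]>170)&(hsv[...,2]>110)).astype(np.uint8)
    k,_,st,ce=cv2.connectedComponentsWithStats(m)
    print(n,[(ce[i].round(1).tolist(),int(st[i,4])) for i in range(1,k) if st[i,4]>15])
# board corners
for p in [(236,258),(353,246),(360,322),(243,335)]: print(onplane(C,np.array(p)/1.25,21).round())
for p in [(0,0,0),(400,0,0),(400,200,0)]: print(proj(C,p)*1.25)
E
```

```text
top [([522.2, 1.5], 25), ([583.6, 5.6], 60), ([566.7, 139.5], 47), ([389.8, 150.1], 52), ([324.5, 166.7], 48)]
side [([333.0, 179.2], 52), ([373.2, 222.9], 80)]
[570. 383.  21.]
[517.  92.  21.]
[328. 126.  21.]
[378. 409.  21.]
[448.61157967 441.10614262]
[401.12202561 281.19526613]
[324.54342333 303.37895083]
```

View pics/topc.png

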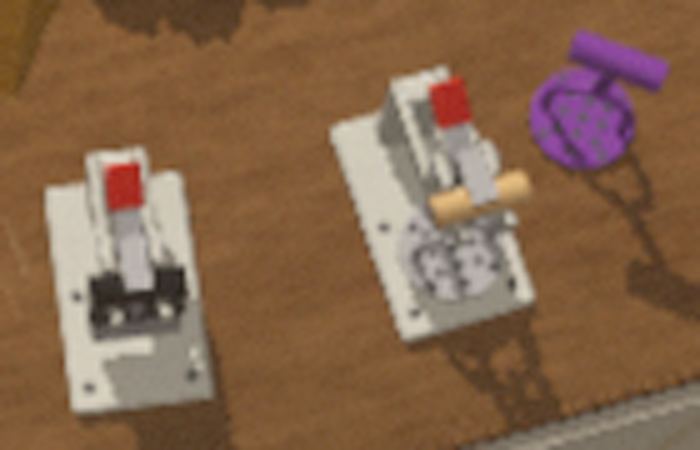

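View pics/sidec.png

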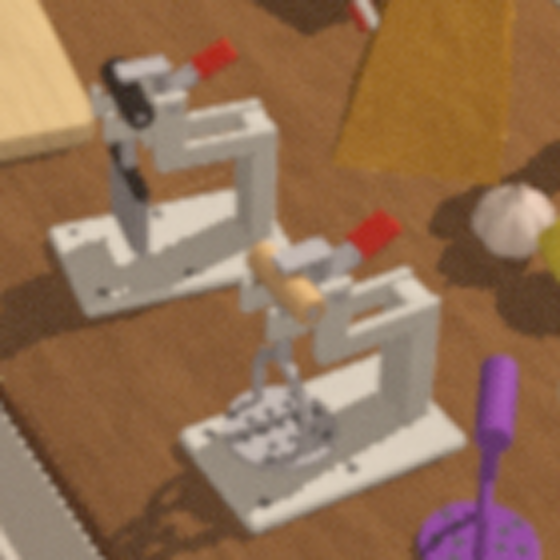

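The crops confirm it: the pale T-handle is at crop (480,196), full image (396,169), with a steel keeper over it, a red pad behind at (390,150) and a round foot below. The other stand holds the black handle and the purple one stands free. Next I compute the poses.

```bash
python3 - <<'E'
from h import *
C=cam("top"); D=cam("side")
def tri(p,q):
    P=[X[3]@np.c_[X[1],X[2]] for X in (C,D)]
    x=cv2.triangulatePoints(P[0],P[1],np.array(p,float).reshape(2,1),np.array(q,float).reshape(2,1)).ravel()
    return x[:3]/x[3]
print("padA",tri((389.8,150.1),(373.2,222.9)).round(1),"padB",tri((324.5,166.7),(333,179.2)).round(1))
print("handle",tri((396,169.2),(351.3,234.6)).round(1))
hl=tri((388,171.6),(345.5,228.7));hr=tri((404.4,167),(357,240.5)); print(hl.round(1),hr.round(1),np.linalg.norm(hl-hr))
f=lambda x,y,z:onplane(C,(300+x/5,130+y/5),z).round(1)
print("base A",[f(*p,10) for p in[(332,128),(405,340),(533,300)]])
print("pad z157",onplane(C,(389.8,150.1),157),"handle z147",f(480,196,147),f(440,208,145),f(522,185,145))
print("handle B z145",f(137,305,145))
for n,X in(("top",C),("side",D)): # tcp check of calibration not needed
    pass
E
```

```text
padA [ 532.7 -249.9  152.8] padB [537.9 -51.1 152.5]
handle [ 474.7 -251.4  142.2]
[ 474.3 -226.7  141.6] [ 474.  -276.8  144.3] 50.209258670689096
base A [array([ 575.3, -205.4,   10. ]), array([ 427.8, -207.1,   10. ]), array([ 429.7, -293.5,   10. ])]
pad z157 [ 531.31377213 -248.78750795  157.        ] handle z147 [ 473.2 -250.1  147. ] [ 473.4 -225.9  145. ] [ 473.1 -276.4  145. ]
handle B z145 [467.3 -39.1 145. ]
```

```bash
python3 -m pendant '[[[-0.036,-0.02,0],[0,0,-0.06],0.09],[[-0.072,-0.04,0],[0,0,-0.12],0.06],[[-0.108,-0.06,0],[0,0,-0.18],0],[[-0.144,-0.08,0],[0,0,-0.24],0],[[-0.18,-0.1,0],[0,0,-0.28],0],[[-0.216,-0.12,0],[0,0,-0.28],0],[[-0.252,-0.14,0],[0,0,-0.28],0],[[-0.288,-0.16,0],[0,0,-0.28],0],[[-0.324,-0.18,0],[0,0,-0.28],0],[[-0.36,-0.2,0],[0,0,-0.28],0]]'
```

```text
time: 1.13
tool_pos: [434.9, 215.1, 404.9]
tcp_rot: [3.141, 0.0, -3.133]
contact_force: [1.5, 1.6, 0.4]
grip_width: 34.5
```

```bash
python3 -m pendant '[[[-0.008,-0.04,0],[0,0,0],0],[[-0.016,-0.08,0],[0,0,0],0],[[-0.024,-0.12,0],[0,0,0],0],[[-0.032,-0.16,0],[0,0,0],0],[[-0.04,-0.2,0],[0,0,0],0],[[-0.048,-0.24,0],[0,0,0],0],[[-0.056,-0.28,0],[0,0,0],0],[[-0.064,-0.32,0],[0,0,0],0],[[-0.072,-0.36,0],[0,0,0],0],[[-0.08,-0.4,0],[0,0,0],0]]'
python3 -m pendant '[[[-0.005,-0.03,0],[0,0,0],0],[[-0.009,-0.05,0],[0,0,0],0],[[-0.013,-0.066,0.01],[0,0,0],0],[[-0.013,-0.066,0.025],[0,0,0],0],[[-0.013,-0.066,0.04],[0,0,0],0],[[-0.013,-0.066,0.046],[0,0,0],0],[[-0.013,-0.066,0.046],[0,0,0],0]]'
python3 - <<'E'
from h import *
o=get_obs(); print(np.round(o["tool_pos"],1),np.round(o["contact_force"],1),o["time"])
C=cam("top"); D=cam("side")
a=cv2.resize(C[0]["color"][100:230,300:480,::-1],None,fx=4,fy=4)[:, :400*2]
b=cv2.resize(D[0]["color"][130:310,290:440,::-1],None,fx=3,fy=3)
H=max(a.shape[0],b.shape[0]); a=cv2.resize(a,None,fx=.45,fy=.45); 
out=np.zeros((540,800,3),np.uint8); out[:a.shape[0],:a.shape[1]]=a; out[:b.shape[0],340:340+b.shape[1]]=b
cv2.imwrite("pics/press.png",out)
E
```

```text
time: 1.97
tool_pos: [517.4, -184.5, 404.7]
tcp_rot: [3.141, 0.0, -3.133]
contact_force: [1.3, 0.2, 0.1]
grip_width: 0.4
time: 2.55
tool_pos: [530.8, -248.1, 357.0]
tcp_rot: [3.14, -0.003, -3.132]
contact_force: [-1.5, 0.1, -0.5]
grip_width: 0.4
[ 530.8 -248.1  357. ] [-1.5  0.1 -0.5] 2.55
```

View pics/press.png

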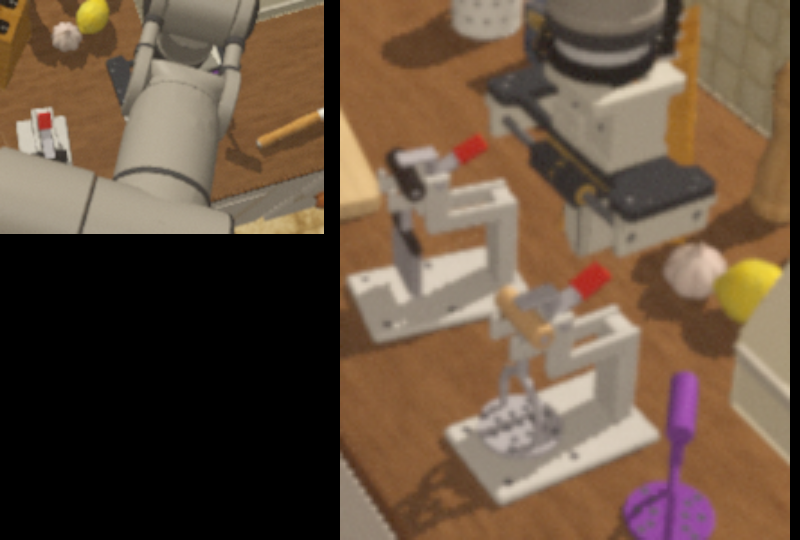

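The tip at pic (590,252) is right above the red pad (592,280). The keeper is closed and the masher is still hanging, so I press.

```bash
python3 -m pendant '[[[0,0,0.008],[0,0,0],0],[[0,0,0.014],[0,0,0],0],[[0,0,0.018],[0,0,0],0],[[0,0,0.022],[0,0,0],0],[[0,0,0.026],[0,0,0],0],[[0,0,0.029],[0,0,0],0],[[0,0,0.032],[0,0,0],0],[[0,0,0.034],[0,0,0],0]]'
python3 -m pendant '[[[0,0,0.003],[0,0,0],0],[[0,0,0.006],[0,0,0],0],[[0,0,0.009],[0,0,0],0],[[0,0,0.012],[0,0,0],0],[[0,0,0.014],[0,0,0],0],[[0,0,0.016],[0,0,0],0],[[0,0,0.016],[0,0,0],0],[[0,0,0.016],[0,0,0],0]]'
python3 - <<'E'
from h import *
D=cam("side"); save(D,"press2.png",(290,130,440,310),3)
E
```

```text
time: 3.32
tool_pos: [532.0, -248.3, 326.2]
tcp_rot: [-3.14, 0.005, -3.132]
contact_force: [2.3, -0.4, 6.9]
grip_width: 0.4
time: 3.98
tool_pos: [531.2, -248.1, 308.0]
tcp_rot: [3.141, -0.0, -3.132]
contact_force: [3.0, -0.1, -3.0]
grip_width: 0.3
```

View pics/press2.png

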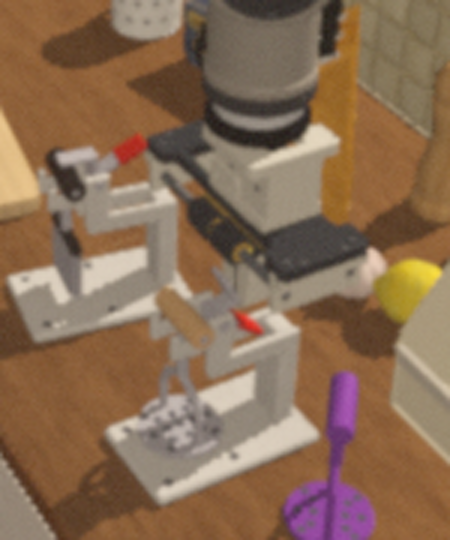

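The keeper has snapped open, with its plate upright at (225,290) and the pad tilted down. The masher is still hanging. Next I retract up, move over the handle and open the fingers.

```bash
python3 -m pendant '[[[0,0,-0.02],[0,0,0],0],[[0,0,-0.05],[0,0,0],0],[[0,0,-0.07],[0,0,0],0],[[0.02,0,-0.07],[0,0,0],0.09],[[0.04,-0.001,-0.07],[0,0,0],0.09],[[0.055,-0.002,-0.07],[0,0,0],0.09],[[0.058,-0.002,-0.07],[0,0,0],0.09],[[0.058,-0.002,-0.07],[0,0,0],0.09],[[0.058,-0.002,-0.07],[0,0,0],0.09],[[0.058,-0.002,-0.07],[0,0,0],0.09]]'
python3 - <<'E'
from h import *
D=cam("side"); save(D,"over.png",(290,130,440,310),3)
o=get_obs();p=np.array(o["tool_pos"]);Rm=R.from_euler("xyz",o["tcp_rot"]).as_matrix()
for q in(p+Rm@[0,46,178],p+Rm@[0,-46,178],(474,-250.5,140),(474,-221.5,140),(474,-279.5,140)): print(np.round(q),((proj(D,q)-[290,130])*3).round())
E
```

```text
time: 4.87
tool_pos: [473.7, -250.8, 378.6]
tcp_rot: [3.142, 0.0, -3.132]
contact_force: [-0.1, 0.2, 1.0]
grip_width: 42.5
[ 473. -205.  201.] [152. 219.]
[ 474. -297.  201.] [218. 287.]
[ 474. -250.  140.] [182. 316.]
[ 474. -222.  140.] [163. 294.]
[ 474. -280.  140.] [202. 338.]
```

View pics/over.png

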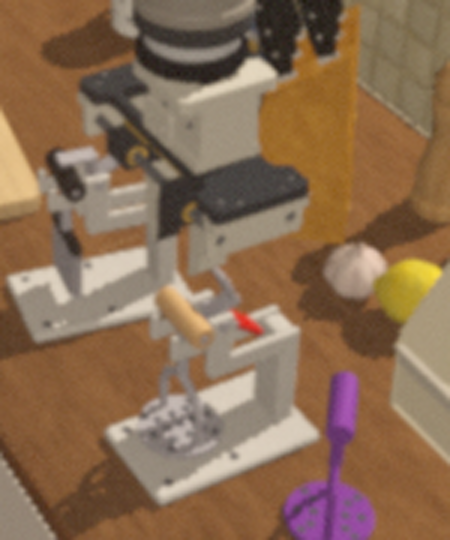

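The handle centre is seen at (185,317) and predicted at (182,316), so the position is good to about 1 mm. I finish opening, descend and grip.

```bash
python3 -m pendant '[[[0,0,0.01],[0,0,0],0.09],[[0,0,0.01],[0,0,0],0.09],[[0,0,0.01],[0,0,0],0.09],[[0,0,0.01],[0,0,0],0.09],[[0,0,0.01],[0,0,0],0.09],[[0,0,0.01],[0,0,0],0.09],[[0,0,0.01],[0,0,0],0.09],[[0,0,0.01],[0,0,0],0.09]]'
python3 -m pendant '[[[0,0,0.015],[0,0,0],0.09],[[0,0,0.03],[0,0,0],0.09],[[0,0,0.045],[0,0,0],0.09],[[0,0,0.057],[0,0,0],0.09],[[0,0,0.064],[0,0,0],0.09],[[0,0,0.067],[0,0,0],0.09],[[0,0,0.067],[0,0,0],0.09]]'
```

```text
time: 5.58
tool_pos: [473.1, -250.8, 368.8]
tcp_rot: [-3.142, 0.0, -3.132]
contact_force: [0.0, 0.2, 0.8]
grip_width: 89.7
time: 6.17
tool_pos: [473.1, -250.8, 301.4]
tcp_rot: [3.141, -0.001, -3.132]
contact_force: [-0.7, -0.1, 0.8]
grip_width: 89.7
```

```bash
python3 -m pendant '[[[0,0,0],[0,0,0],0.05],[[0,0,0],[0,0,0],0.04],[[0,0,0],[0,0,0],0.04],[[0,0,0],[0,0,0],0.04],[[0,0,0],[0,0,0],0.04],[[0,0,0],[0,0,0],0.04],[[0,0,0],[0,0,0],0.04]]'
python3 -m pendant '[[[0,0,-0.003],[0,0,0],0.04],[[0,0,-0.008],[0,0,0],0.04],[[0,0,-0.013],[0,0,0],0.04],[[0,0,-0.019],[0,0,0],0.04],[[0,0,-0.024],[0,0,0],0.04],[[0,0,-0.025],[0,0,0],0.04],[[0,0,-0.025],[0,0,0],0.04]]'
python3 - <<'E'
from h import *
D=cam("side"); save(D,"lift.png",(290,130,440,310),3)
E
```

```text
time: 6.75
tool_pos: [473.2, -250.9, 302.0]
tcp_rot: [-3.141, 0.001, -3.132]
contact_force: [-0.4, 1.0, 1.8]
grip_width: 57.5
time: 7.33
tool_pos: [473.2, -250.8, 327.3]
tcp_rot: [-3.141, 0.001, -3.132]
contact_force: [0.0, 0.3, -2.2]
grip_width: 57.7
```

View pics/lift.png

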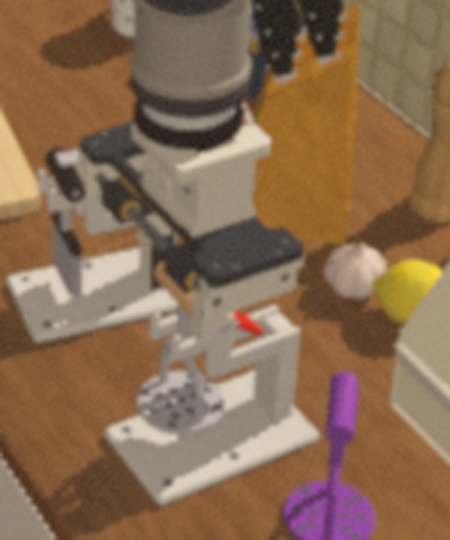

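The masher is raised 25 mm with its handle in the fingers. I draw it straight out along -x, then raise it.

```bash
python3 -m pendant '[[[0.004,0,0],[0,0,0],0.04],[[0.012,0,0],[0,0,0],0.04],[[0.022,0,0],[0,0,0],0.04],[[0.034,0,0],[0,0,0],0.04],[[0.046,0,0],[0,0,0],0.04],[[0.058,0,0],[0,0,0],0.04],[[0.07,0,0],[0,0,0],0.04],[[0.081,0,0],[0,0,0],0.04],[[0.089,0,0],[0,0,0],0.04],[[0.093,0,0],[0,0,0],0.04]]'
python3 -m pendant '[[[0,0,-0.005],[0,0,0],0.04],[[0,0,-0.018],[0,0,0],0.04],[[0,0,-0.034],[0,0,0],0.04],[[0,0,-0.05],[0,0,0],0.04],[[0,0,-0.066],[0,0,0],0.04],[[0,0,-0.082],[0,0,0],0.04],[[0,0,-0.098],[0,0,0],0.04],[[0,0,-0.11],[0,0,0],0.04],[[0,0,-0.116],[0,0,0],0.04],[[0,0,-0.118],[0,0,0],0.04]]'
python3 - <<'E'
from h import *
D=cam("side"); save(D,"out.png",(200,60,440,310),2)
E
```

```text
time: 8.22
tool_pos: [378.8, -251.5, 326.7]
tcp_rot: [3.141, -0.0, -3.133]
contact_force: [0.3, -0.1, -1.3]
grip_width: 57.7
time: 9.05
tool_pos: [380.4, -251.7, 445.9]
tcp_rot: [-3.14, 0.002, -3.132]
contact_force: [-0.2, 0.6, -1.6]
grip_width: 57.8
```

View pics/out.png

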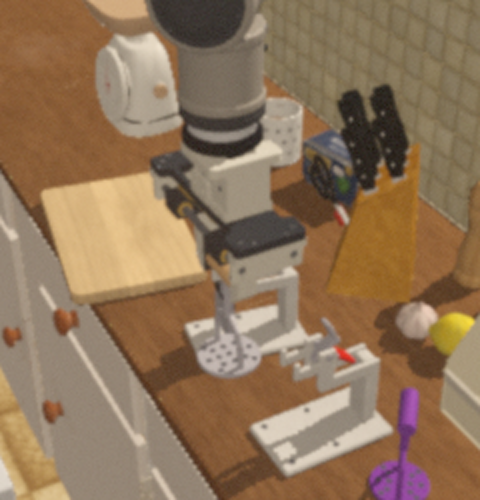

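The masher hangs upright in the grip and clear of its stand, its foot at (228,353). I carry it round in front of the other stand to the board.

```bash
python3 -m pendant '[[[0,0.008,0],[0,0,0],0.04],[[0,0.026,0],[0,0,0],0.04],[[0,0.05,0],[0,0,0],0.04],[[0,0.076,0],[0,0,0],0.04],[[0,0.102,0],[0,0,0],0.04],[[0,0.128,0],[0,0,0],0.04],[[0,0.154,0],[0,0,0],0.04],[[0,0.18,0],[0,0,0],0.04],[[0,0.206,0],[0,0,0],0.04],[[0,0.232,0],[0,0,0],0.04]]'
python3 -m pendant '[[[0,0.026,0],[0,0,0],0.04],[[0,0.052,0],[0,0,0],0.04],[[0,0.078,0],[0,0,0],0.04],[[0,0.104,0],[0,0,0],0.04],[[-0.008,0.13,0],[0,0,0],0.04],[[-0.02,0.156,0],[0,0,0],0.04],[[-0.034,0.182,0],[0,0,0],0.04],[[-0.046,0.206,0],[0,0,0],0.04],[[-0.056,0.228,0],[0,0,0],0.04],[[-0.062,0.246,0],[0,0,0],0.04]]'
python3 -m pendant '[[[-0.004,0.01,0.004],[0,0,0],0.04],[[-0.008,0.018,0.014],[0,0,0],0.04],[[-0.01,0.024,0.03],[0,0,0],0.04],[[-0.01,0.026,0.048],[0,0,0],0.04],[[-0.01,0.026,0.066],[0,0,0],0.04],[[-0.01,0.026,0.084],[0,0,0],0.04],[[-0.01,0.026,0.098],[0,0,0],0.04],[[-0.01,0.026,0.106],[0,0,0],0.04],[[-0.01,0.026,0.11],[0,0,0],0.04],[[-0.01,0.026,0.11],[0,0,0],0.04]]'
python3 - <<'E'
from h import *
D=cam("side"); save(D,"board.png",(180,60,400,310),2.4)
o=get_obs();print(np.round(o["tool_pos"],1),np.round(o["contact_force"],1))
E
```

```text
time: 9.93
tool_pos: [377.3, -18.0, 443.9]
tcp_rot: [3.141, -0.002, -3.133]
contact_force: [-0.1, -0.5, -1.9]
grip_width: 57.6
time: 10.77
tool_pos: [437.8, 228.9, 443.5]
tcp_rot: [-3.141, -0.002, -3.132]
contact_force: [-0.3, 0.1, -2.6]
grip_width: 57.9
time: 11.6
tool_pos: [447.2, 252.6, 333.7]
tcp_rot: [-3.141, -0.002, -3.133]
contact_force: [0.5, 0.1, -2.7]
grip_width: 58.0
[447.5 252.8 334.6] [-0.1  0.8 -2. ]
```

View pics/board.png

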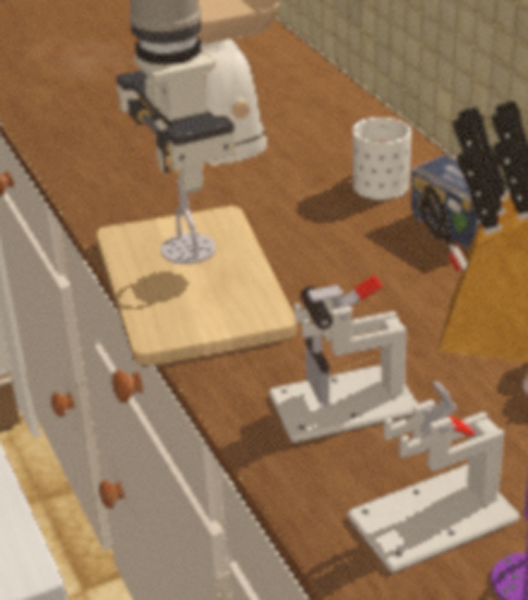

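The foot at (188,248) hovers over the board. The other stand is undisturbed, with the cutter hanging behind its closed keeper. I lower gently and watch the force.

```bash
python3 -m pendant '[[[0,0,0.006],[0,0,0],0.04],[[0,0,0.014],[0,0,0],0.04],[[0,0,0.021],[0,0,0],0.04],[[0,0,0.027],[0,0,0],0.04],[[0,0,0.031],[0,0,0],0.04],[[0,0,0.033],[0,0,0],0.04],[[0,0,0.034],[0,0,0],0.04],[[0,0,0.034],[0,0,0],0.04]]'
python3 -m pendant '[[[0,0,0.001],[0,0,0],0.04],[[0,0,0.0015],[0,0,0],0.04],[[0,0,0.002],[0,0,0],0.04],[[0,0,0.002],[0,0,0],0.04]]'
```

```text
time: 12.32
tool_pos: [447.5, 253.0, 300.5]
tcp_rot: [-3.142, -0.0, -3.132]
contact_force: [0.1, -0.4, -2.0]
grip_width: 57.5
time: 12.65
tool_pos: [447.5, 253.0, 298.8]
tcp_rot: [3.141, 0.0, -3.132]
contact_force: [-1.1, -0.0, -0.7]
grip_width: 57.7
```

```bash
python3 -m pendant '[[[0,0,0.0007],[0,0,0],0.04],[[0,0,0.0014],[0,0,0],0.04],[[0,0,0.0014],[0,0,0],0.04],[[0,0,0.0014],[0,0,0],0.04]]'
```

```text
time: 12.98
tool_pos: [447.5, 253.0, 298.1]
tcp_rot: [3.141, 0.001, -3.132]
contact_force: [-1.4, -0.8, 4.7]
grip_width: 57.5
```

The foot rests on the board: the vertical force changed from -2 to +4.7 N. I release and retreat straight up.

```bash
python3 -m pendant '[[[0,0,0],[0,0,0],0.06],[[0,0,0],[0,0,0],0.065],[[0,0,0],[0,0,0],0.075],[[0,0,0],[0,0,0],0.09],[[0,0,0],[0,0,0],0.09],[[0,0,0],[0,0,0],0.09],[[0,0,0],[0,0,0],0.09],[[0,0,0],[0,0,0],0.09]]'
python3 -m pendant '[[[0,0,-0.005],[0,0,0],0.09],[[0,0,-0.015],[0,0,0],0.09],[[0,0,-0.03],[0,0,0],0.09],[[0,0,-0.05],[0,0,0],0.09],[[0,0,-0.07],[0,0,0],0.09],[[0,0,-0.09],[0,0,0],0.09],[[0,0,-0.11],[0,0,0],0.09],[[0,0,-0.125],[0,0,0],0.09],[[0,0,-0.13],[0,0,0],0.09],[[0,0,-0.13],[0,0,0],0.09]]'
python3 - <<'E'
from h import *
D=cam("side"); save(D,"end.png",(180,60,400,310),2.4)
for q in((447,253,136),(447,282,136),(447,224,136),(447,253,21)): print(((proj(D,q)-[180,60])*2.4).round())
o=get_obs();print(np.round(o["tool_pos"],1),np.round(o["contact_force"],1),o["time"])
E
```

```text
time: 13.65
tool_pos: [447.5, 253.0, 297.3]
tcp_rot: [3.142, -0.0, -3.132]
contact_force: [0.6, 0.4, -0.2]
grip_width: 89.7
time: 14.48
tool_pos: [447.5, 253.0, 429.2]
tcp_rot: [3.14, 0.003, -3.132]
contact_force: [0.9, -0.2, 0.6]
grip_width: 89.9
[182. 194.]
[173. 184.]
[191. 205.]
[189. 273.]
[447.3 252.9 427.8] [ 0.7 -0.2  0.2] 14.5333
```

View pics/end.png

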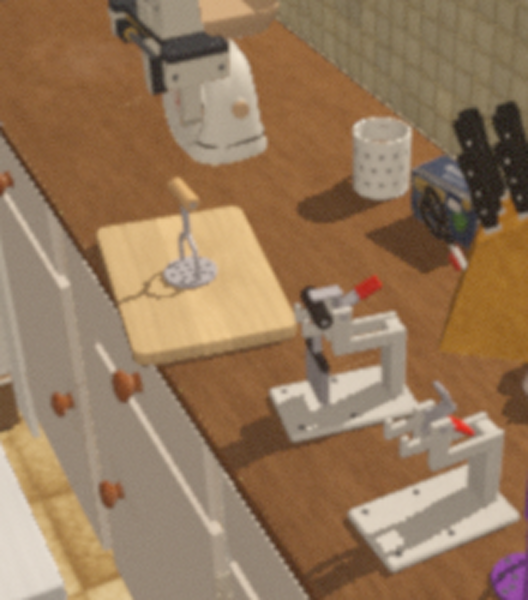

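The masher stands upright on the board with its handle at (182,193), predicted (182,194), and its foot at (189,271). The gripper is clear, the cutter is still hanging and its keeper is closed, so I hand in.

```bash
python3 -c "from plant import close_job; print(close_job())"
```

```text
the job is handed in; nothing more can be done
None
```

The masher is standing upright near the centre of the chopping board, released, and the job is handed in at about 14.5 s of the 58 s allowed. No verdict was reported.

- **What I did:** I pressed the red pad until the keeper snapped open, with the masher still hanging. I gripped the handle end to end, lifted it 25 mm and drew it out 94 mm. After raising it, I carried it round in front of the other stand, lowered it until the force showed contact, then opened the fingers and backed off.
- **Last checks:** In the final picture the handle is within about 1 px of where it should be for a masher standing at (447, 253) mm, and the whole foot is on the board. The cutter still hangs behind its closed keeper, and the gripper is clear at about zero force. No check failed or disagreed. The upright angle and the other keeper's angle were judged by eye from the pictures, not measured.

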